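# Shut and latch the reject cage gate

### The arm

A 7-joint arm with a two-finger parallel gripper is mounted at the origin on the work surface. World frame = base frame: x ahead of the robot, y to its left, z up, the work surface at z = 0. Lengths are in m, angles in rad, forces in N, time in s.
With the tool pointing down it reaches from about 0.425 to 0.875 m from the base axis. Payload 4.7 kg.
Tool frame: the origin (TCP) lies on the centre line of the jaws, within the pads' length; the fingertips stand 19 mm ahead of it and the grasp point (between the pads) is the TCP; x points along the fingers, z is the direction in which the jaws open and shut, and the axes are right-handed (so a half turn about x gives the same grasp; the last joint's range is limited). The gripper opens to 87 mm and grips with 3 to 60 N. Pads are 19 mm wide; open, the fingers measure 117 mm over their backs; the gripper's body (75 mm by 190 mm) begins 51 mm behind the grasp point.
Start: joints at [-1.309, 0.321, -0.07, 1.45, 0.023, 1.371, -0.057], TCP at [0.159, 0.63, 0.242] pointing down, gripper open.
Joint ranges: [-2.86, 2.86], [-0.3, 2.09], [-1.38, 1.24], [0.06, 2.45], [-1.56, 4.7], [0.09, 2.05], [-2.69, 2.69]. Speed limits (rad/s): [2.57, 2.57, 3.14, 3.14, 3.14, 3.14, 3.14].

### API

Orientations are given as a rotation vector (axis times angle).
In Python, from bench import get_state, get_image, camera_info, close_job gives the robot as it stands.
- The arm moves only by the tool jog_arm, never from a script. Its argument "targets" is a list of rows, each a list of 7 numbers: the turn, a rotation vector about the tool's x, y, z in degrees, then the shift along the tool's x, y, z in cm, then the finger opening in cm, from 0 to 8.7. In form: [[wx, wy, wz, tx, ty, tz, jaw], ...]. A call has 1 to 10 rows; each row shifts and turns the commanded pose from where the row before left it, along the tool's axes as they then stand; what a row does not reach is not made up. A row lasts 1/8 s, in which the tool goes at most 62.5 mm and 10.7 degrees, less where a joint would pass 70% of its speed; a pose out of reach is approached as far as the arm can. A call is refused whole if a number of a shift passes 6.25 or a number of a turn 10.7, either way. A call with a gripper value outside its range is refused whole. The fingers move at their own pace and stop on an object; "squeeze" is the grip in N (left out, the last holds). Time passes only in rows, so rows that do not move let the fingers close. It gives the time, the measured TCP pose, the force and the opening at its end, in the units of the state.
- get_state(): the state, without advancing time (a new reading comes with each control period).
- get_image(name): name is "scene" or "top" or "wrist"; returns (picture, depth): 480x640x3 uint8, red, green, blue; 480x640 float32, m along the optical axis (not along the pixel's ray), 0 where there is no reading.
- camera_info(name): a dict with "intrinsics" (3x3 intrinsics, pixels), "world_from_camera" (4x4, takes a point from camera to world coordinates); the wrist camera has in their place "mount" (4x4, takes a point from camera to tool coordinates, whose origin is the TCP and whose axes are the tool frame's). Camera axes: x right, y up, looking along -z (the intrinsics and any distortion apply to the point x, -y, -z); pixel columns grow to the right and rows downward; lengths in m; the calibration is good to about 2 mm. The wrist camera is an equidistant fisheye: a pixel r from the principal point sees the ray r / f radians off the axis. A picture is of the moment at which its call begins: read the wrist's pose just before it. camera_info takes no time and is no camera call.
- close_job(): hands the job in, once; it reports no verdict.
The state is a dict: "time": time; "joint_positions": joint angles; "qd": joint speeds; "joint_torque": joint torques, N m; "position": TCP position; "tool_rot": TCP orientation; "ft_force": force on the tool from outside, world axes, zero at the start; "torque": the same for the moment, N m; "grip_width": opening from 0.0 (shut) to 1.0 (fully open).
Only numpy, scipy, OpenCV 4.12 (cv2) and the standard library are available. Lean on these libraries where they do the work, as an engineer would, in place of code of your own. Each camera call takes 0.05 s, during which the arm holds its last target.

### The job

The gate of the wire-mesh reject cage is held open by its latch bar. Lift the bar by its red knob over the hold-open lug, swing the gate shut with the bar still raised above the catch, press it gently against the spring buffer until the bar can come down behind the catch lip, and let the bar down fully home so that the gate stays latched; then let go. Do not slam the gate or strain the catch, and leave the other things on the bench and in the cage where they are.

Things in the scene. Friction and masses are not known exactly. Their poses are not given: they have to be found in the camera images.
- hinge (a point): Point on the upright hinge axis of the gate, 140 mm above the bench. The gate is the front of a low blue wire-mesh cage, 285 mm wide, 110 mm high. Cage frame (same for catch_mark, buffer_mark, holdopen): +x from the gate plane into the cage, roughly away from the robot; +y along the shut gate from catch to hinge; z up. Fixed.
- catch_mark (a point): Nominal place of the latch bar's nose when latched: 140 mm above the bench, 250 mm from the hinge axis along the shut gate. The yellow catch head is clamped up to 18 mm from this mark, either way along the swing (cage x), and its true setting is not measured; it shifts lip and buffer together, hence the gate angle of latching, by up to 0.072 rad.
- catch: Catch beyond the gate's free end; origin at the foot of its bracket, below catch_mark (does not show the head's setting). The yellow head has an upright square lip, 32 mm thick along the swing, 12 mm wide, top 148 mm above the bench, on the side the gate comes from, and a black buffer behind it. The bar goes down between lip and buffer. Over 13 N on it in all (lip and buffer added) damages it.
- buffer_mark (a point): Nominal middle of the face of the black spring buffer, an upright 14 mm round post 128 to 195 mm above the bench (so it meets the raised bar too). Spring 3 N per mm from zero, oil-damped (0.4 N per mm/s), 14 mm travel. Free gap from lip to buffer 8.5 mm, bar 10 mm: the bar must press it in at least 1.5 mm (4.5 N at the buffer) to come down behind the lip; the spring then holds it to the lip.
- holdopen (a point): Middle of the hold-open bracket: a yellow plate on a post in front of the cage, 250 mm from the hinge axis at gate angle 1.1 rad; point 140 mm above the bench. Two upright yellow lugs, 8 mm thick, 70 mm apart, tops 148 mm above the bench, hold the bar's nose loosely between them at the start. Fixed.
- knob (a point): Centre of the red ball knob, 28 mm diameter, on a 10 mm stem on top of the latch bar; 182 mm above the bench with the bar down; 185 mm from the hinge axis, 155 mm beyond the bar's pivot and 42 mm higher than it. Take it from above; fingers may straddle the bar (10 mm thick, top 148 mm above the bench). Lugs and catch begin 50 mm farther out.
- bar_pivot (a point): Level pivot of the steel latch bar, on the gate 30 mm from the hinge axis towards the free end, 140 mm above the bench. The bar is 10 mm thick, 16 mm high, and its nose reaches 266 mm from the hinge axis.
- gate (a joint): Gate angle about its upright hinge, rad: 0 is shut at the nominal catch setting, positive is open towards the robot (shutting turns it counter-clockwise seen from above); 1.0 to 1.2 at the start. Latched it reads -0.08 to +0.08, by the catch's setting. Hinge friction about 0.25 N m: the gate stays where it is left.
- latch_bar (a joint): Latch bar angle about its pivot, rad: 0 is level (fully down, at rest), positive is nose up, limit 0.5. It falls by its own weight (0.2 to 0.4 kg). Its lower edge clears lugs and lip above about 0.09 (knob raised 14 mm); above about 0.26 it would also pass over the buffer.
- bush1: dark steel bushing, 42 mm diameter, 50 mm high, a reject standing inside the cage; leave alone. Origin at the centre of its underside.
- bush2: dark steel bushing, 50 mm diameter, 50 mm high, a reject standing inside the cage; leave alone. Origin at the centre of its underside.
- dial_stand: dial indicator on a grey magnetic base (60 x 50 x 55 mm), about 205 mm high, to the left; leave alone. Origin at the centre of its underside.
- plug_gauge: dark steel plug gauge with a T-bar and a blue ring, 70 mm wide, 72 mm high, to the right; leave alone. Origin at the centre of its underside.
- tape_gun: orange parcel-tape dispenser with a white roll, about 145 x 90 x 55 mm, to the left; leave alone. Origin at the centre of its underside.
- tape_measure: blue tape measure, 70 x 32 x 60 mm, to the right; leave alone. Origin at the centre of its underside.
- pencil: orange pencil, 165 mm long, 9 mm thick, on the bench beside the catch; leave alone. Origin at the centre of its underside.

How it is judged:
By the outcome, as a careful person would: the job done as asked, in the order asked, and still so for the second after the job is handed in, with the robot touching nothing.
It also fails if it takes over 67 s, if anything falls off the work surface, if the arm or the gripper's body presses on something with over 40 N, if the wrist force passes 120 N, or if a joint passes its speed limit or range.

## Working session

There is one attempt and no reset: what is moved stays moved. The work goes in short steps, Python scripts to look and compute and a tool call to move; the robot and the scene stay as the last step left them, time stands still between calls to the robot, and variables do not carry over. Pictures are saved under pics/ and viewed, and the job is handed in when it is done.

Besides the shell and the picture viewer there is one more tool, called after "Emit:" by a JSON object that holds its "name" and its "arguments". jog_arm: Moves the arm, as the interface text tells. Its arguments: {"type":"object","properties":{"targets":{"type":"array"},"squeeze":{"type":"number"}},"required":["targets"]}

```bash
ls; mkdir -p pics; python3 - <<'E'
from bench import *
import cv2,numpy as np
s=get_state();print(s)
for n in ["scene","top"]:
    p,d=get_image(n);cv2.imwrite(f"pics/{n}0.png",p[:,:,::-1]);np.savez(f"{n}0.npz",p=p,d=d)
    print(n,camera_info(n))
print(camera_info("wrist"))
E
```

```text
pics
{'time': 0.0, 'joint_positions': array([-1.30891014,  0.32179593, -0.07011368,  1.45168369,  0.02257182,
        1.37076854, -0.05689284]), 'qd': array([ 1.42002129e-05, -1.23254103e-03,  4.59604095e-04,  4.10458513e-04,
       -1.31229890e-04, -7.76420986e-04,  5.09306854e-04]), 'joint_torque': array([ 7.06079463e-04, -4.91303444e+01, -4.03353274e-01, -3.12524414e+01,
       -6.37616334e-02,  4.37788549e-02,  1.67273074e-04]), 'position': array([0.1593117, 0.629645 , 0.2404749]), 'tool_rot': array([-1.02600716,  1.3177314 ,  1.0240127 ]), 'ft_force': array([ 0.10430161, -0.10336798,  0.09929314]), 'torque': array([0.01127214, 0.04811366, 0.03227512]), 'grip_width': 0.9993052108460084}
scene {'intrinsics': array([[515.61665702,   0.        , 326.06299438],
       [  0.        , 515.61665702, 246.59352813],
       [  0.        ,   0.        ,   1.        ]]), 'world_from_camera': array([[ 0.57795911, -0.55110633,  0.60186799,  1.28934525],
       [ 0.81603316,  0.38370319, -0.43227509, -0.53557813],
       [ 0.00729087,  0.74098156,  0.67148579,  0.94204472],
       [ 0.        ,
[... 304 characters left out ...]
  [-0.99738883,  0.06941083, -0.01994115, -0.01509962],
       [-0.00465994,  0.21369202,  0.97688997,  1.46267838],
       [ 0.        ,  0.        ,  0.        ,  1.        ]])}
{'intrinsics': array([[371.64829954,   0.        , 320.65731248],
       [  0.        , 371.64829954, 245.2298482 ],
       [  0.        ,   0.        ,   1.        ]]), 'mount': array([[-1.44206049e-04,  2.86293262e-01, -9.58142029e-01,
        -1.43339663e-01],
       [ 5.49940138e-05,  9.58142040e-01,  2.86293257e-01,
         7.86994836e-02],
       [ 9.99999988e-01, -1.14068564e-05, -1.53914294e-04,
         1.52868956e-04],
       [ 0.00000000e+00,  0.00000000e+00,  0.00000000e+00,
         1.00000000e+00]])}
```

View pics/scene0.png

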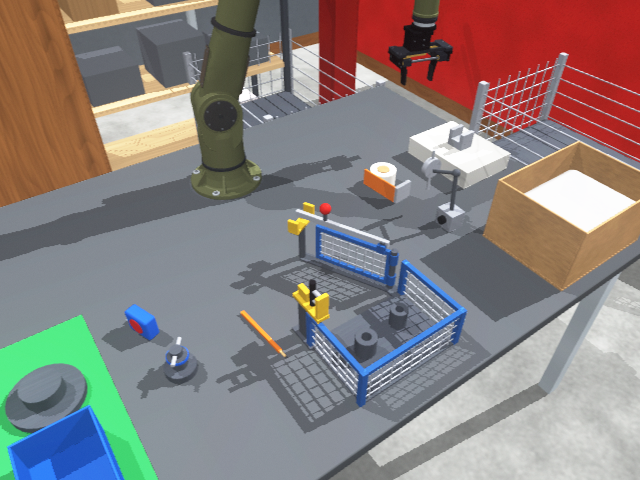

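View pics/top0.png

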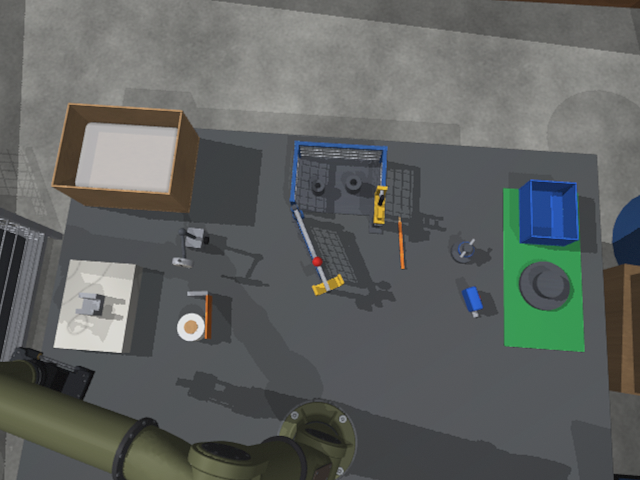

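The scene image shows the knob at about (325,209), the hold-open at (300,222) and the catch at (315,300). In the top image they are at (317,261), (328,285) and (380,205). Next I'll localise them in depth.

```bash
cat > h.py <<'E'
import numpy as np,cv2
from bench import *
def pts(name,d):
    c=camera_info(name);K=c['intrinsics'];T=c['world_from_camera']
    v,u=np.mgrid[0:480,0:640]
    P=np.stack([(u-K[0,2])/K[0,0]*d,-(v-K[1,2])/K[1,1]*d,-d],-1)
    return P@T[:3,:3].T+T[:3,3]
def proj(name,X):
    c=camera_info(name);K=c['intrinsics'];T=c['world_from_camera']
    p=(np.asarray(X)-T[:3,3])@T[:3,:3]
    return K[0,0]*p[...,0]/-p[...,2]+K[0,2],K[1,1]*p[...,1]/p[...,2]+K[1,2]
E
python3 - <<'E'
from h import *
for n in ["scene","top"]:
    z=np.load(f"{n}0.npz");p=z['p'].astype(int);d=z['d'];P=pts(n,d)
    r,g,b=p[...,0],p[...,1],p[...,2]
    hsv=cv2.cvtColor(z['p'],cv2.COLOR_RGB2HSV).astype(int)
    ok=(d>0)&(P[...,0]>0.3)&(P[...,0]<0.9)&(abs(P[...,1])<.3)&(P[...,2]>0.03)
    H,S,V=hsv[...,0],hsv[...,1],hsv[...,2]
    red=ok&((H<6)|(H>174))&(S>150)&(P[...,2]>.1)
    yel=ok&(H>18)&(H<32)&(S>150)
    blue=ok&(H>100)&(H<125)&(S>120)
    grey=ok&(P[...,2]>.125)&(S<60)
    for nm,m in [("red",red),("yel",yel),("blue",blue),("grey",grey)]:
        q=P[m];print(n,nm,len(q),q.mean(0).round(4),q.min(0).round(4),q.max(0).round(4))
        if nm=="yel":
            nn,l,st,ce=cv2.connectedComponentsWithStats(m.astype(np.uint8))
            for i in range(1,nn):
                if st[i,4]>15: q=P[l==i];print("  ",ce[i],q.mean(0).round(4),q.min(0).round(4),q.max(0).round(4))
        if nm=="grey":
            np.savetxt(f"grey_{n}.txt",q,fmt="%.4f")
            h=q[(q[:,2]>.14)&(q[:,2]<.156)];print(len(h)); 
            vx,vy,x0,y0=cv2.fitLine(h[:,:2].astype(np.float32),cv2.DIST_HUBER,0,.001,.001).ravel();print("barline",vx,vy,x0,y0, np.degrees(np.arctan2(vy,vx)))
    c=(235,165,480,305) if n=="top" else (240,180,480,420)
    im=z['p'][c[1]:c[3],c[0]:c[2]];f=3.2 if n=="top" else 2.4
    cv2.imwrite(f"pics/{n}0c.png",cv2.resize(im,None,fx=f,fy=f,interpolation=cv2.INTER_CUBIC)[:,:,::-1])
E
```

```text
scene red 100 [0.5008 0.0264 0.1876] [0.4853 0.0159 0.1718] [0.5117 0.0395 0.1964]
scene yel 1022 [ 0.6172 -0.1008  0.1361] [ 0.4076 -0.1533  0.1039] [0.7298 0.0399 0.1822]
   [308.5505618  207.56179775] [0.4233 0.0306 0.1382] [0.4076 0.0222 0.124 ] [0.4371 0.0399 0.1487]
   [296.67965368 225.40692641] [ 0.4547 -0.0257  0.1277] [ 0.4215 -0.048   0.1112] [0.4729 0.0128 0.1505]
   [312.65527066 303.21652422] [ 0.6953 -0.1422  0.1386] [ 0.6307 -0.1533  0.1039] [ 0.7298 -0.1234  0.1822]
scene blue 3328 [0.7619 0.0017 0.0983] [ 0.4711 -0.1553  0.0303] [0.8814 0.1325 0.1426]
scene grey 944 [0.5689 0.0162 0.1477] [ 0.4193 -0.1455  0.1261] [0.7116 0.1186 0.1976]
529
barline 0.89911306 0.43771648 0.57781124 0.068055235 25.958275
top red 69 [0.4947 0.035  0.192 ] [0.4845 0.0231 0.1836] [0.5074 0.0479 0.2003]
top yel 543 [ 0.57   -0.071   0.1319] [ 0.4086 -0.148   0.1078] [0.7266 0.0446 0.1892]
   [378.91554054 206.41554054] [ 0.6782 -0.1308  0.137 ] [ 0.6315 -0.148   0.1078] [ 0.7266 -0.1175  0.1892]
   [335.27737226 281.99270073] [ 0.4506 -0.0194  0.1262] [ 0.431  -0.0411  0.1129] [0.4704 0.0013 0.1516]
   [318.71818182 288.95454545] [0.4277 0.0257 0.1255] [0.4086 0.0078 0.1109] [0.446  0.0446 0.1514]
top blue 806 [0.8102 0.019  0.1085] [ 0.471  -0.1471  0.0328] [0.8808 0.1341 0.1742]
top grey 325 [0.5681 0.0336 0.1512] [ 0.4223 -0.1407  0.1258] [0.7174 0.1217 0.1988]
260
barline 0.8958808 0.44429448 0.50438154 0.03956663 26.378206
```

View pics/top0c.png

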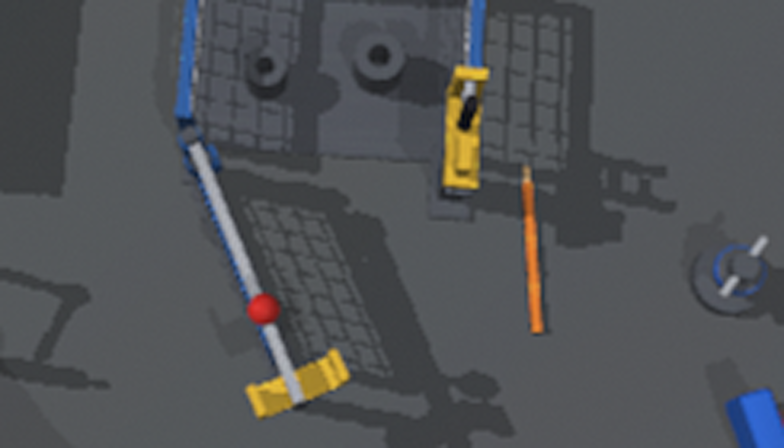

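View pics/scene0c.png

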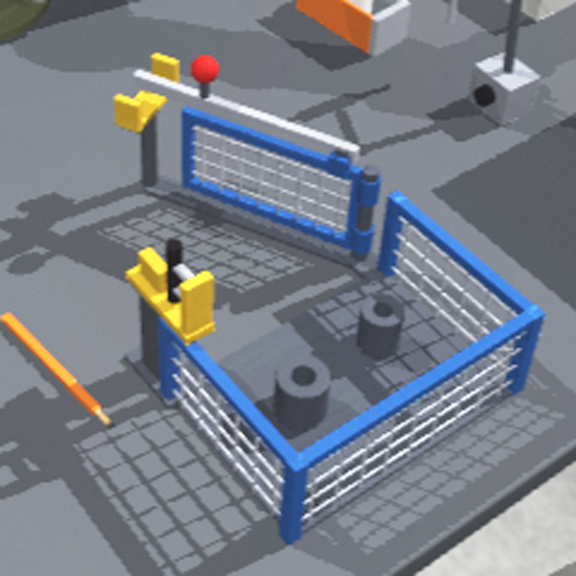

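```bash
python3 - <<'E'
from h import *
from scipy.spatial.transform import Rotation as R
s=get_state();M=R.from_rotvec(s['tool_rot']).as_matrix();print("tool axes cols\n",M.round(3))
def ray(n,u,v,z):
    c=camera_info(n);K=c['intrinsics'];T=c['world_from_camera']
    d=T[:3,:3]@np.array([(u-K[0,2])/K[0,0],-(v-K[1,2])/K[1,1],-1]);o=T[:3,3]
    return o+d*(z-o[2])/d[2]
for n in ["scene","top"]:
    z=np.load(f"{n}0.npz");d=z['d'];P=pts(n,d)
    hsv=cv2.cvtColor(z['p'],cv2.COLOR_RGB2HSV).astype(int);H,S,V=hsv[...,0],hsv[...,1],hsv[...,2]
    ok=(d>0)&(P[...,0]>0.3)&(P[...,0]<0.9)&(abs(P[...,1])<.3)&(P[...,2]>0.03)
    red=ok&((H<6)|(H>174))&(S>150)&(P[...,2]>.1)
    v,u=np.nonzero(red);c=(u.min()+u.max())/2,(v.min()+v.max())/2
    print(n,"knob",c,u.mean(),v.mean(),ray(n,*c,.182))
    # sphere fit w/ known radius
    from scipy.optimize import least_squares
    q=P[red];f=least_squares(lambda x:np.linalg.norm(q-x,axis=1)-.014,q.mean(0)-[0,0,.01],loss='soft_l1',f_scale=.002);print(" sphere",f.x.round(4),abs(f.fun).mean())
    # tops of yellow
    yel=ok&(H>18)&(H<32)&(S>150)&(P[...,0]>.58)
    q=P[yel];
    for lo,hi in [(.104,.125),(.125,.140),(.140,.156),(.156,.2)]:
        m=q[(q[:,2]>lo)&(q[:,2]<hi)]; 
        if len(m):print(" catch z",lo,hi,len(m),m[:,:2].min(0).round(4),m[:,:2].max(0).round(4))
    blk=ok&(V<60)&(P[...,2]>.135)&(P[...,0]>.6)&(P[...,1]<-.08);q=P[blk];print(" black",len(q),q.mean(0).round(4),q.min(0).round(4),q.max(0).round(4))
    # rails
    bl=ok&(H>100)&(H<125)&(S>120)&(P[...,2]>.095)&(P[...,2]<.125)&(P[...,0]>.7)&(P[...,0]<.85)
    for nm,m in [("L",bl&(P[...,1]>.05)),("R",bl&(P[...,1]<-.09))]:
        q=P[m];
        if len(q)>8:
            l=cv2.fitLine(q[:,:2].astype(np.float32),cv2.DIST_HUBER,0,.001,.001).ravel();print(" rail",nm,len(q),np.degrees(np.arctan2(l[1],l[0])),l[2:])
    v,u=np.nonzero(blk)
    print(" blackpx",u.min(),u.max(),v.min(),v.max())
    c=(360,175,400,235) if n=="top" else (285,270,345,330)
    im=z['p'][c[1]:c[3],c[0]:c[2]];cv2.imwrite(f"pics/{n}0d.png",cv2.resize(im,None,fx=10,fy=10,interpolation=cv2.INTER_NEAREST)[:,:,::-1])
E
```

```text
tool axes cols
 [[-0.    -0.969  0.245]
 [-0.002  0.245  0.969]
 [-1.    -0.    -0.002]]
scene knob (np.float64(325.0), np.float64(208.5)) 324.95 208.18 [0.49600614 0.02998516 0.182     ]
 sphere [0.4953 0.0308 0.1811] 0.0013899850050267672
 catch z 0.104 0.125 282 [ 0.6307 -0.1533] [ 0.7298 -0.1237]
 catch z 0.125 0.14 121 [ 0.6411 -0.1525] [ 0.7283 -0.1263]
 catch z 0.14 0.156 147 [ 0.6393 -0.1517] [ 0.7278 -0.1246]
 catch z 0.156 0.2 151 [ 0.7164 -0.152 ] [ 0.7283 -0.1234]
 black 89 [ 0.6915 -0.1411  0.1738] [ 0.6834 -0.1455  0.1367] [ 0.6971 -0.133   0.1976]
 rail L 422 0.32505038 [0.7678798  0.12056179]
 rail R 424 2.1391582 [ 0.8082882  -0.14826797]
 blackpx 310 315 280 303
top knob (np.float64(316.5), np.float64(261.0)) 316.6811594202899 261.27536231884056 [0.4971391  0.03590081 0.182     ]
 sphere [0.4961 0.0355 0.1819] 0.0012920460780598824
 catch z 0.104 0.125 138 [ 0.6326 -0.148 ] [ 0.7184 -0.1177]
 catch z 0.125 0.14 47 [ 0.6315 -0.1455] [ 0.7225 -0.1175]
 catch z 0.14 0.156 60 [ 0.6405 -0.1447] [ 0.7184 -0.1198]
 catch z 0.156 0.2 51 [ 0.6817 -0.1448] [ 0.7266 -0.118 ]
 black 37 [ 0.685  -0.1315  0.1786] [ 0.6795 -0.1364  0.1379] [ 0.6957 -0.1266  0.1988]
 rail L 183 0.45125377 [0.77528137 0.12779753]
 rail R 107 0.55790454 [ 0.80125695 -0.1411962 ]
 blackpx 378 383 195 205
```

View pics/top0d.png

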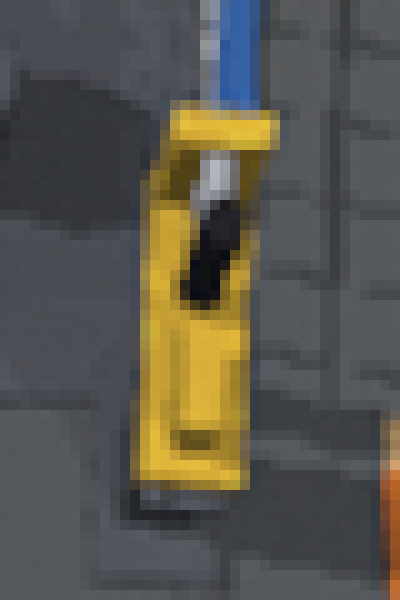

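View pics/scene0d.png

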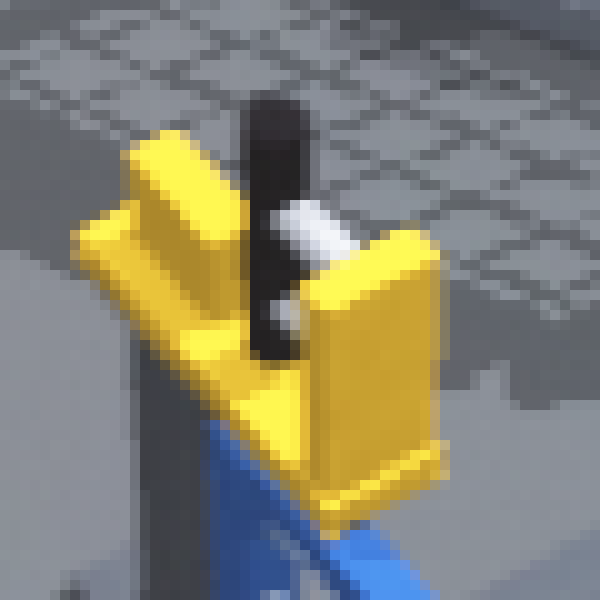

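Emit:
{"name": "jog_arm", "arguments": {"targets": [[0, 0, 0, -6, 0, 0, 8.7], [0, 0, 0, 0, -3.94, -4.13, 8.7], [0, 0, 0, 0, -3.94, -4.13, 8.7], [0, 0, 0, 0, -3.94, -4.13, 8.7], [0, 0, 0, 0, -3.94, -4.13, 8.7], [0, 0, 0, 0, -3.94, -4.13, 8.7], [0, 0, 0, 0, -3.94, -4.13, 8.7], [0, 0, 0, 0, -3.94, -4.13, 8.7], [0, 0, 0, 0, -3.94, -4.13, 8.7], [0, 0, 0, 0, -3.94, -4.13, 8.7]], "squeeze": 15}}

```text
time: 1.35
position: [0.4125, 0.181, 0.3014]
tool_rot: [-1.025, 1.316, 1.025]
ft_force: [1.1, 0.2, 0.2]
grip_width: 0.996
```

Emit:
{"name": "jog_arm", "arguments": {"targets": [[0, 0, 0, 0, -3.94, -4.13, 8.7], [0, 0, 0, 0, -3.94, -4.13, 8.7], [0, 0, 0, 0, -3.94, -4.13, 8.7], [10, 0, 0, 0, 0, 0, 8.7], [10, 0, 0, 0, 0, 0, 8.7], [10, 0, 0, 0, 0, 0, 8.7], [10, 0, 0, 0, 0, 0, 8.7], [10, 0, 0, 0, 0, 0, 8.7], [10, 0, 0, 0, 0, 0, 8.7], [10, 0, 0, 0, 0, 0, 8.7]]}}

```text
time: 2.6
position: [0.4959, 0.0337, 0.3011]
tool_rot: [-0.075, 1.57, 0.075]
ft_force: [0.5, -0.3, -0.7]
grip_width: 1.002
```

Emit:
{"name": "jog_arm", "arguments": {"targets": [[10, 0, 0, 0, 0, 0, 8.7], [10, 0, 0, 0, 0, 0, 8.7], [10, 0, 0, 0, 0, 0, 8.7], [10, 0, 0, 0, 0, 0, 8.7], [10, 0, 0, 0, 0, 0, 8.7], [10, 0, 0, 0, 0, 0, 8.7], [10, 0, 0, 0, 0, 0, 8.7], [0, 0, 0, 0, 0, 0, 8.7], [0, 0, 0, 0, 0, 0, 8.7]]}}

```text
time: 3.72
position: [0.4961, 0.0337, 0.3014]
tool_rot: [0.869, 1.39, -0.869]
ft_force: [0.1, 0.2, 0.1]
grip_width: 0.998
```

```bash
cat >> h.py <<'E'
from scipy.spatial.transform import Rotation as R
def wproj(X,s):
    c=camera_info("wrist");K=c['intrinsics'];M=c['mount']
    t=R.from_rotvec(s['tool_rot']).inv().apply(np.asarray(X)-s['position'])
    p=(t-M[:3,3])@M[:3,:3]
    x,y,z=p[0],-p[1],-p[2];r=np.hypot(x,y);th=np.arctan2(r,z)
    return K[0,2]+K[0,0]*th*x/r,K[1,2]+K[0,0]*th*y/r
def wray(u,v,s,z):
    c=camera_info("wrist");K=c['intrinsics'];M=c['mount']
    a,b=u-K[0,2],v-K[1,2];r=np.hypot(a,b);th=r/K[0,0]
    d=np.array([np.sin(th)*a/r,-np.sin(th)*b/r,-np.cos(th)])
    Rw=R.from_rotvec(s['tool_rot']);d=Rw.apply(M[:3,:3]@d);o=s['position']+Rw.apply(M[:3,3])
    return o+d*(z-o[2])/d[2]
E
python3 - <<'E'
from h import *
s=get_state();print(s['time'],s['position'],s['ft_force'],s['joint_positions'].round(2));print(R.from_rotvec(s['tool_rot']).as_matrix().round(3))
p,d=get_image("wrist");cv2.imwrite("pics/w1.png",p[:,:,::-1]);np.savez("w1.npz",p=p,d=d,pos=s['position'],rot=s['tool_rot'])
hsv=cv2.cvtColor(p,cv2.COLOR_RGB2HSV).astype(int);H,S,V=hsv[...,0],hsv[...,1],hsv[...,2]
red=(((H<6)|(H>174))&(S>150)&(V>80)).astype(np.uint8)
n,l,st,ce=cv2.connectedComponentsWithStats(red)
for i in range(1,n):
    if st[i,4]>60:
        b=st[i];c=(b[0]+(b[2]-1)/2,b[1]+(b[3]-1)/2);print(b,ce[i],wray(*c,s,.182),wray(*ce[i],s,.182))
print(wproj([.496,.033,.182],s))
E
```

```text
3.725 [0.49614456 0.03373123 0.30137345] [0.0936932  0.24391098 0.10055182] [-0.64 -0.05  0.51  1.74  0.02  1.44 -1.26]
[[-0.     0.899  0.438]
 [-0.     0.438 -0.899]
 [-1.    -0.    -0.   ]]
[ 304  229   37   37 1064] [321.88815789 247.35526316] [0.49559361 0.0325095  0.182     ] [0.49531071 0.03246333 0.182     ]
(np.float64(321.64470466779187), np.float64(246.24851584978825))
```

View pics/w1.png

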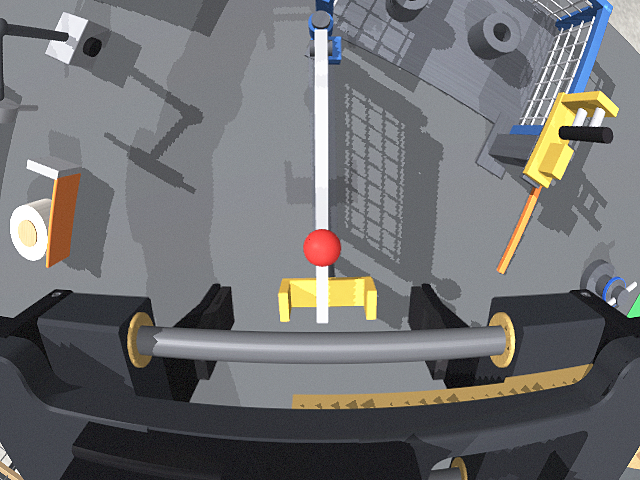

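```bash
python3 - <<'E'
from h import *
z=np.load("w1.npz");s=dict(position=z['pos'],tool_rot=z['rot'])
p=z['p'];cv2.imwrite("pics/w1c.png",cv2.resize(p[80:200,500:640],None,fx=5,fy=5,interpolation=cv2.INTER_CUBIC)[:,:,::-1])
cv2.imwrite("pics/w1h.png",cv2.resize(p[0:100,270:390],None,fx=5,fy=5,interpolation=cv2.INTER_CUBIC)[:,:,::-1])
for u,v,zz in [(320,18,.14),(320,18,.15),(320,18,.13)]: print(wray(u,v,s,zz))
E
```

```text
[0.65776731 0.11322618 0.14      ]
[0.65479538 0.11175396 0.15      ]
[0.66073923 0.11469839 0.13      ]
```

View pics/w1c.png

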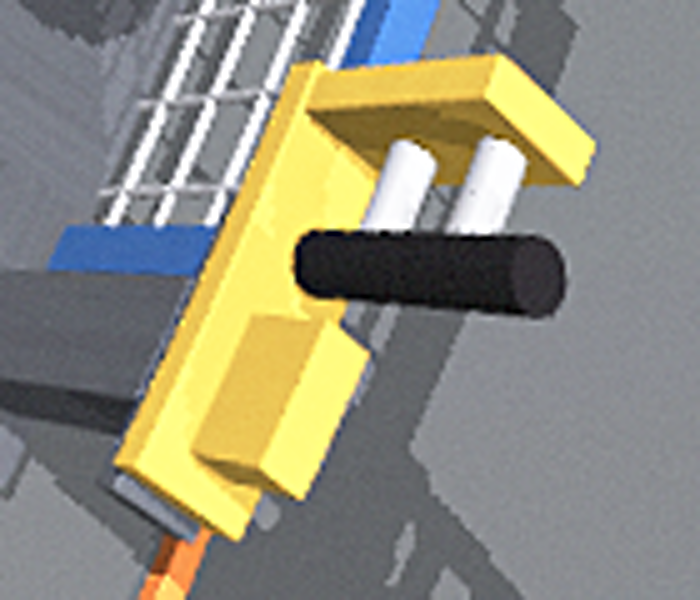

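View pics/w1h.png

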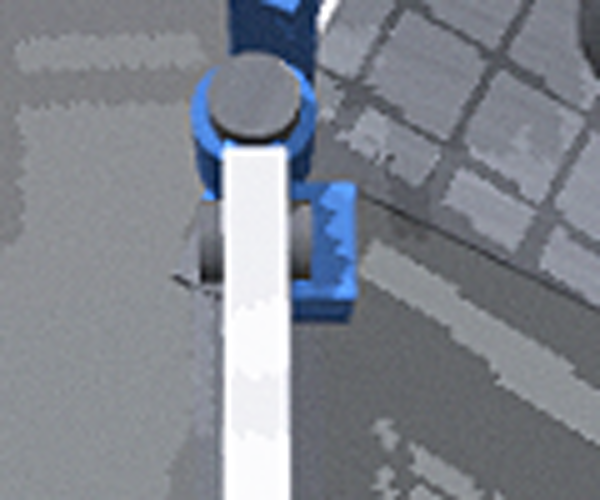

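```bash
python3 - <<'E'
from h import *
z=np.load("w1.npz");s=dict(position=z['pos'],tool_rot=z['rot'])
for x,y,zz in [(322,318,.148),(370,353,.148),(305,500,.148),(260,470,.148),(540,276,.195)]: print(wray(500+x/5,80+y/5,s,zz).round(4))
h=np.array([.4955,.0325])+.185*np.array([.899,.438]);print("hinge",h)
E
```

```text
[ 0.6728 -0.1289  0.148 ]
[ 0.6736 -0.1425  0.148 ]
[ 0.6416 -0.1432  0.148 ]
[ 0.6409 -0.1307  0.148 ]
[ 0.6891 -0.136   0.195 ]
hinge [0.661815 0.11353 ]
```

Emit:
{"name": "jog_arm", "arguments": {"targets": [[0, 0, 0, 4, -0.11, 0.08, 8.7], [0, 0, 0, 4, 0, 0, 8.7], [0, 0, 0, 3, 0, 0, 8.7], [0, 0, 0, 1.05, 0, 0, 8.7], [0, 0, 0, 0, 0, 0, 6], [0, 0, 0, 0, 0, 0, 4.5], [0, 0, 0, 0, 0, 0, 3.5]], "squeeze": 15}}

```text
time: 4.65
position: [0.4964, 0.0327, 0.1823]
tool_rot: [0.872, 1.388, -0.87]
ft_force: [-0.3, 0.3, 0.7]
grip_width: 0.747
```

Emit:
{"name": "jog_arm", "arguments": {"targets": [[0, 0, 0, 0, 0, 0, 3.0], [0, 0, 0, 0, 0, 0, 2.6], [0, 0, 0, 0, 0, 0, 2.2], [0, 0, 0, 0, 0, 0, 2.0], [0, 0, 0, 0, 0, 0, 2.0]], "squeeze": 15}}

```text
time: 5.28
position: [0.4956, 0.0325, 0.181]
tool_rot: [0.871, 1.389, -0.871]
ft_force: [0.7, -0.1, 0.6]
grip_width: 0.311
```

Emit:
{"name": "jog_arm", "arguments": {"targets": [[0, 0, 0, 0, 0, 0, 2.0], [0, 0, 0, -0.39, 0.11, 0, 2.0], [0, 0, 0, -0.38, 0.12, 0, 2.0], [0, 0, 0, -0.38, 0.13, 0, 2.0], [0, 0, 0, -0.38, 0.14, 0, 2.0], [0, 0, 0, -0.37, 0.15, 0, 2.0], [0, 0, 0, -0.37, 0.16, 0, 2.0], [0, 0, 0, 0, 0, 0, 2.0]], "squeeze": 15}}

```text
time: 6.28
position: [0.5028, 0.0361, 0.204]
tool_rot: [0.871, 1.39, -0.872]
ft_force: [-1.1, -0.3, -3.2]
grip_width: 0.308
```

```bash
python3 - <<'E'
from h import *
s=get_state();print(s['time'],s['position'],s['ft_force'],s['grip_width']*87)
p,d=get_image("wrist");cv2.imwrite("pics/w2.png",p[:,:,::-1])
p,d=get_image("scene");cv2.imwrite("pics/s2.png",cv2.resize(p[180:330,260:420],None,fx=4,fy=4)[:,:,::-1])
E
```

```text
6.275 [0.50277571 0.03606483 0.20399313] [-1.1410271  -0.33487696 -3.24391017] 26.77469860727367
```

View pics/w2.png

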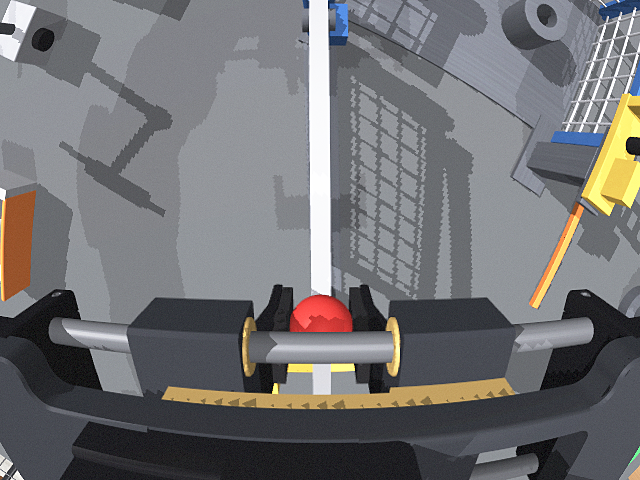

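View pics/s2.png

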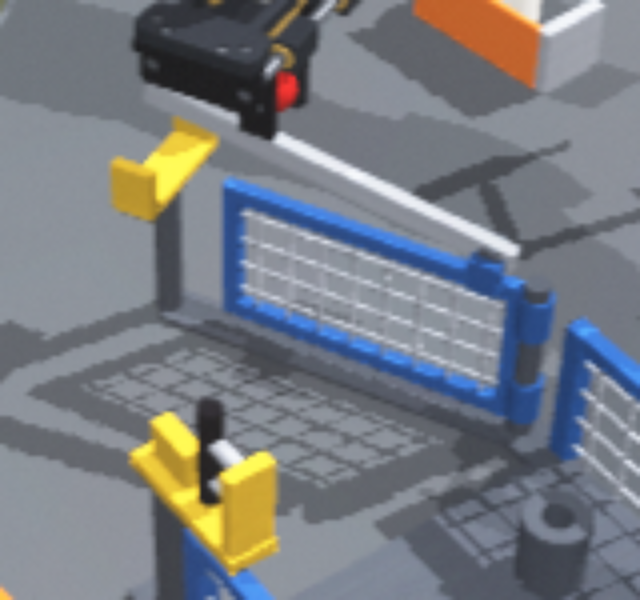

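Emit:
{"name": "jog_arm", "arguments": {"targets": [[-3, 0, 0, 0, 0.02, 0.93, 2.0], [-3, 0, 0, 0, 0.02, 0.93, 2.0], [-3, 0, 0, 0, 0.02, 0.93, 2.0], [-3, 0, 0, 0, 0.02, 0.93, 2.0], [0, 0, 0, 0, 0, 0, 2.0]]}}

```text
time: 7.0
position: [0.523, 0.0041, 0.2037]
tool_rot: [0.712, 1.45, -0.711]
ft_force: [1.8, 0.1, -4.0]
grip_width: 0.304
```

```bash
cat >> h.py <<'E'
HG=np.array([.6618,.1135])
def rep():
    s=get_state();M=R.from_rotvec(s['tool_rot']).as_matrix();p=s['position']
    v=p[:2]-HG;phi=np.arctan2(v[0],-v[1]);ty=M[:2,1]
    u=v/np.linalg.norm(v);t=np.array([-u[1],u[0]])
    f=s['ft_force']
    print("t",s['time'],"pos",p.round(4),"R",np.linalg.norm(v).round(4),"phi",phi.round(4),"toolphi",np.arctan2(-ty[0],ty[1]).round(4),"Frad %.2f Ftan %.2f Fz %.2f"%(f[:2]@u,f[:2]@t,f[2]),"grip",(s['grip_width']*87).round(2),"tilt",M[:,0].round(3))
    return s
E
python3 -c "
from h import *
rep()"
```

```text
Traceback (most recent call last):
  File "h.py", line 31, in rep
    print("t",s['time'],"pos",p.round(4),"R",np.linalg.norm(v).round(4),"phi",phi.round(4),"toolphi",np.arctan2(-ty[0],ty[1]).round(4),"Frad %.2f Ftan %.2f Fz %.2f"%(f[:2]@u,f[:2]@t,f[2]),"grip",(s['grip_width']*87).round(2),"tilt",M[:,0].round(3))
                                                                                                                                                                                                   ^^^^^^^^^^^^^^^^^^^^^^^^^^
AttributeError: 'float' object has no attribute 'round'
```

```bash
sed -i "s/(s\['grip_width'\]\*87).round(2)/round(s['grip_width']*87,2)/" h.py
python3 -c "
from h import *
rep()"
```

```text
t 7.0 pos [0.523  0.0041 0.2037] R 0.1768 phi -0.9033 toolphi -0.9122 Frad -1.54 Ftan 1.02 Fz -4.00 grip 26.49 tilt [ 0.001 -0.    -1.   ]
```

Emit:
{"name": "jog_arm", "arguments": {"targets": [[-3, 0, 0, 0, 0.02, 0.92, 2.0], [-3, 0, 0, 0, 0.02, 0.93, 2.0], [-3, 0, 0, 0, 0.03, 0.92, 2.0], [-3, 0, 0, 0, 0.02, 0.93, 2.0], [-3, 0, 0, 0, 0.02, 0.92, 2.0], [-3, 0, 0, 0, 0.03, 0.93, 2.0], [-3, 0, 0, 0, 0.02, 0.92, 2.0], [-3, 0, 0, 0, 0.02, 0.93, 2.0], [-3, 0, 0, 0, 0.02, 0.92, 2.0], [-3, 0, 0, 0, 0.02, 0.93, 2.0]]}}

```text
time: 8.25
position: [0.5948, -0.0497, 0.2033]
tool_rot: [0.304, 1.551, -0.302]
ft_force: [-0.0, 2.5, -3.8]
grip_width: 0.304
```

Emit:
{"name": "jog_arm", "arguments": {"targets": [[-3, 0, 0, 0, 0.02, 0.92, 2.0], [-3, 0, 0, 0, 0.02, 0.93, 2.0], [-3, 0, 0, 0, 0.03, 0.92, 2.0], [-3, 0, 0, 0, 0.02, 0.93, 2.0], [-2, 0, 0, 0, 0.01, 0.62, 2.0], [0, 0, 0, 0, 0, 0, 2.0]]}}

```text
time: 9.0
position: [0.6371, -0.061, 0.2032]
tool_rot: [0.113, 1.568, -0.112]
ft_force: [1.9, 2.6, -4.1]
grip_width: 0.307
```

```bash
python3 -c "
from h import *
s=rep()
p,d=get_image('wrist');cv2.imwrite('pics/w3.png',p[:,:,::-1])
p,d=get_image('scene');cv2.imwrite('pics/s3.png',cv2.resize(p[210:360,240:400],None,fx=4,fy=4)[:,:,::-1])
"
```

```text
t 9.0 pos [ 0.6371 -0.061   0.2032] R 0.1763 phi -0.1406 toolphi -0.1431 Frad -2.81 Ftan 1.50 Fz -4.15 grip 26.73 tilt [ 0.     0.001 -1.   ]
```

View pics/w3.png

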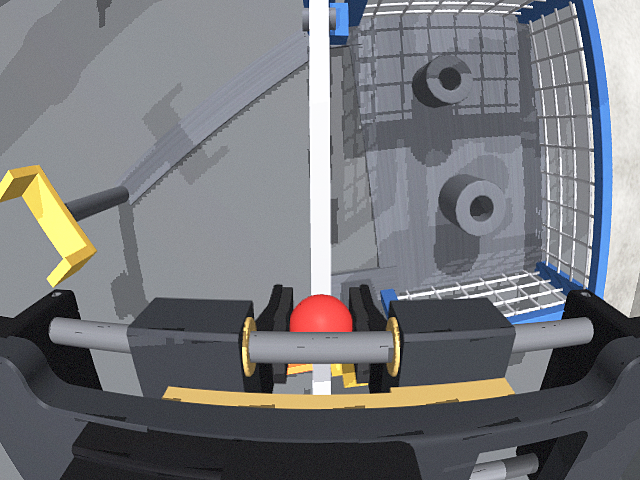

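View pics/s3.png

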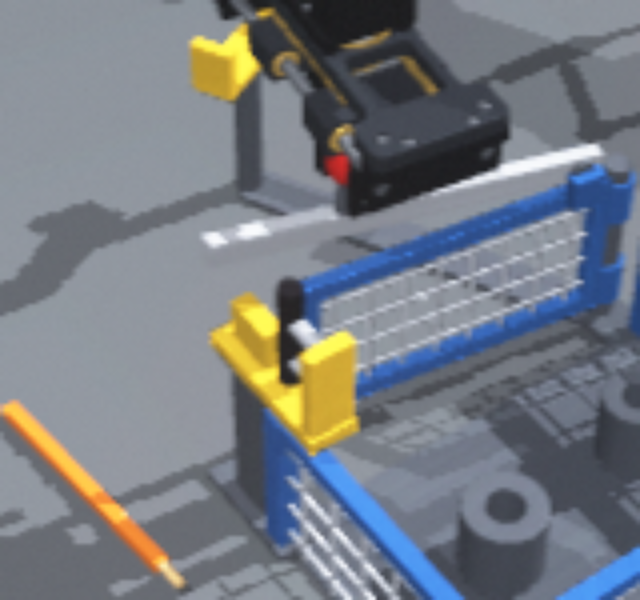

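Emit:
{"name": "jog_arm", "arguments": {"targets": [[-3, 0, 0, 0, 0.04, 0.92, 2.0], [-2, 0, 0, 0, 0.03, 0.62, 2.0], [-2, 0, 0, 0, 0.03, 0.61, 2.0], [-1, 0, 0, 0, 0.01, 0.31, 2.0], [0, 0, 0, 0, 0, 0, 2.0], [0, 0, 0, 0, 0, 0, 2.0]]}}

```text
time: 9.85
position: [0.6616, -0.0626, 0.2037]
tool_rot: [0.003, 1.57, -0.001]
ft_force: [-0.1, 5.9, -5.9]
grip_width: 0.308
```

```bash
python3 -c "
from h import *
s=rep()
p,d=get_image('scene');cv2.imwrite('pics/s4.png',cv2.resize(p[210:360,240:400],None,fx=4,fy=4)[:,:,::-1])
"
```

```text
t 9.85 pos [ 0.6616 -0.0626  0.2037] R 0.1761 phi -0.0014 toolphi -0.003 Frad -5.90 Ftan -0.07 Fz -5.90 grip 26.79 tilt [ 0.001  0.001 -1.   ]
```

View pics/s4.png

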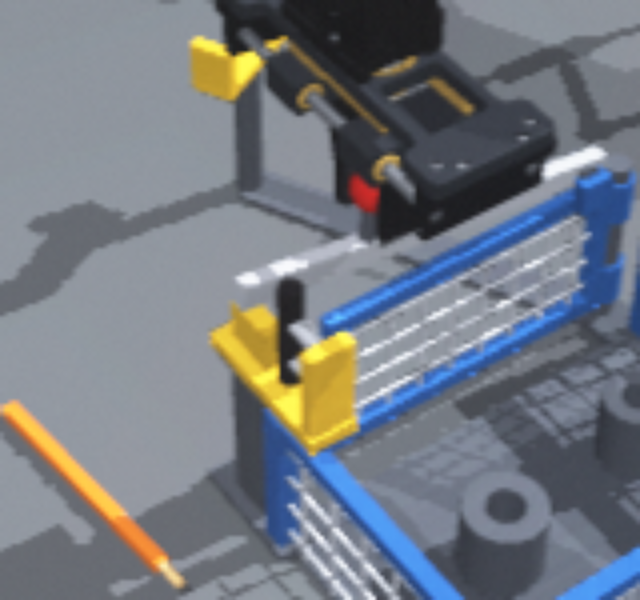

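Emit:
{"name": "jog_arm", "arguments": {"targets": [[0, 0, 0, 0, 0.05, 0, 2.0], [0, 0, 0, 0, 0.05, 0, 2.0], [0, 0, 0, 0, 0, 0, 2.0]]}}

```text
time: 10.28
position: [0.6615, -0.0624, 0.204]
tool_rot: [0.003, 1.57, -0.002]
ft_force: [1.0, 5.6, -5.8]
grip_width: 0.307
```

```bash
python3 -c "
from h import *
s=rep()
"
```

```text
t 10.275 pos [ 0.6615 -0.0624  0.204 ] R 0.1759 phi -0.0015 toolphi -0.0033 Frad -5.56 Ftan 1.01 Fz -5.80 grip 26.71 tilt [ 0.001  0.    -1.   ]
```

Emit:
{"name": "jog_arm", "arguments": {"targets": [[0, 0, 0, 0, 0.1, 0, 2.0], [0, 0, 0, 0, 0.1, 0, 2.0], [0, 0, 0, 0, 0, 0, 2.0], [0, 0, 0, 0, 0, 0, 2.0]]}}

```text
time: 10.78
position: [0.6614, -0.0622, 0.2042]
tool_rot: [0.002, 1.57, -0.005]
ft_force: [1.8, -1.1, -3.0]
grip_width: 0.306
```

```bash
python3 -c "
from h import *
s=rep()
"
```

```text
t 10.775 pos [ 0.6614 -0.0622  0.2042] R 0.1757 phi -0.0022 toolphi -0.0047 Frad 1.14 Ftan 1.78 Fz -3.00 grip 26.6 tilt [ 0.001 -0.002 -1.   ]
```

Emit:
{"name": "jog_arm", "arguments": {"targets": [[-0.6, 0, 0, 0, 0, 0.18, 2.0], [-0.6, 0, 0, 0, 0, 0.18, 2.0], [-0.6, 0, 0, 0, 0, 0.18, 2.0], [-0.5, 0, 0, 0, 0, 0.16, 2.0], [0, 0, 0, 0, 0, 0, 2.0], [0, 0, 0, 0, 0, 0, 2.0]]}}

```text
time: 11.52
position: [0.6685, -0.0619, 0.2042]
tool_rot: [-0.029, 1.57, 0.027]
ft_force: [-0.2, -6.0, -1.8]
grip_width: 0.306
```

```bash
python3 -c "
from h import *
s=rep()
"
```

```text
t 11.525 pos [ 0.6685 -0.0619  0.2042] R 0.1755 phi 0.0383 toolphi 0.0358 Frad 6.00 Ftan -0.47 Fz -1.78 grip 26.66 tilt [ 0.001 -0.002 -1.   ]
```

Emit:
{"name": "jog_arm", "arguments": {"targets": [[0, 0, 0, 0, -0.1, 0, 2.0], [0, 0, 0, 0, -0.05, 0, 2.0], [0, 0, 0, 0, 0, 0, 2.0], [0, 0, 0, 0, 0, 0, 2.0]]}}

```text
time: 12.02
position: [0.6685, -0.062, 0.2038]
tool_rot: [-0.029, 1.57, 0.029]
ft_force: [0.1, -4.4, -1.7]
grip_width: 0.308
```

```bash
python3 -c "
from h import *
s=rep()
"
```

```text
t 12.025 pos [ 0.6685 -0.062   0.2038] R 0.1757 phi 0.0382 toolphi 0.0368 Frad 4.37 Ftan -0.09 Fz -1.66 grip 26.84 tilt [ 0.001 -0.    -1.   ]
```

Emit:
{"name": "jog_arm", "arguments": {"targets": [[0, 0, 0, 0, 0, 0, 2.0], [0, 0, 0, 0, 0, 0, 2.0]]}}

```text
time: 12.28
position: [0.6685, -0.062, 0.2039]
tool_rot: [-0.029, 1.57, 0.029]
ft_force: [1.9, -3.9, -2.2]
grip_width: 0.305
```

```bash
python3 -c "
from h import *
s=rep()
p,d=get_image('scene');cv2.imwrite('pics/s5.png',cv2.resize(p[210:360,240:400],None,fx=4,fy=4)[:,:,::-1])
"
```

```text
t 12.275 pos [ 0.6685 -0.062   0.2039] R 0.1757 phi 0.0382 toolphi 0.0368 Frad 3.95 Ftan 1.79 Fz -2.22 grip 26.58 tilt [ 0.001 -0.    -1.   ]
```

View pics/s5.png

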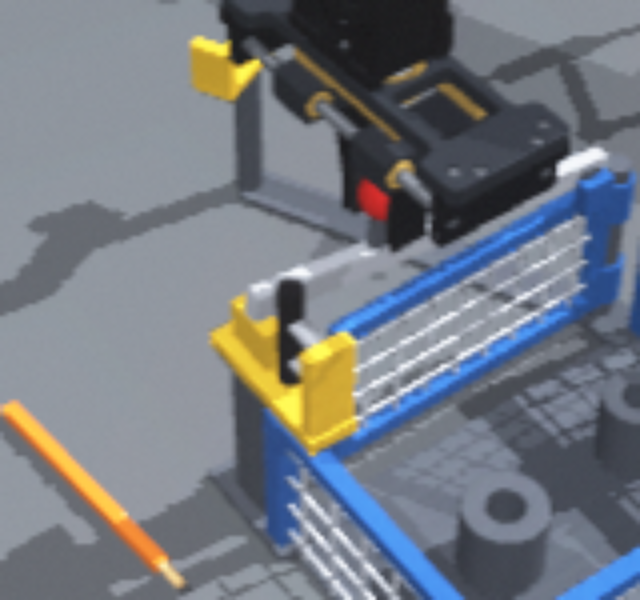

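Emit:
{"name": "jog_arm", "arguments": {"targets": [[-0.15, 0, 0, 0, -0.03, 0.05, 2.0], [-0.15, 0, 0, 0, -0.03, 0.05, 2.0], [-0.15, 0, 0, 0, 0, 0.04, 2.0], [-0.15, 0, 0, 0, 0, 0.05, 2.0], [-0.15, 0, 0, 0, 0, 0.04, 2.0], [0, 0, 0, 0, 0, 0, 2.0], [0, 0, 0, 0, 0, 0, 2.0]]}}

```text
time: 13.2
position: [0.6706, -0.0621, 0.2037]
tool_rot: [-0.039, 1.57, 0.04]
ft_force: [-0.4, -2.3, -2.5]
grip_width: 0.309
```

```bash
python3 -c "
from h import *
s=rep()
"
```

```text
t 13.2 pos [ 0.6706 -0.0621  0.2037] R 0.1758 phi 0.0502 toolphi 0.0501 Frad 2.23 Ftan -0.52 Fz -2.52 grip 26.88 tilt [-0.     0.001 -1.   ]
```

Emit:
{"name": "jog_arm", "arguments": {"targets": [[-0.1, 0, 0, 0, 0, 0.03, 2.0], [-0.1, 0, 0, 0, 0, 0.03, 2.0], [-0.1, 0, 0, 0, 0, 0.03, 2.0], [-0.1, 0, 0, 0, 0, 0.03, 2.0], [0, 0, 0, 0, 0, 0, 2.0], [0, 0, 0, 0, 0, 0, 2.0]]}}

```text
time: 13.95
position: [0.6719, -0.0621, 0.2037]
tool_rot: [-0.044, 1.57, 0.045]
ft_force: [-0.5, -1.2, -3.7]
grip_width: 0.307
```

```bash
python3 -c "
from h import *
s=rep()
"
```

```text
t 13.95 pos [ 0.6719 -0.0621  0.2037] R 0.1759 phi 0.0572 toolphi 0.057 Frad 1.15 Ftan -0.56 Fz -3.74 grip 26.68 tilt [-0.     0.001 -1.   ]
```

Emit:
{"name": "jog_arm", "arguments": {"targets": [[-0.08, 0, 0, 0, 0, 0.025, 2.0], [-0.08, 0, 0, 0, 0, 0.025, 2.0], [-0.08, 0, 0, 0, 0, 0.025, 2.0], [-0.08, 0, 0, 0, 0, 0.025, 2.0], [0, 0, 0, 0, 0, 0, 2.0], [0, 0, 0, 0, 0, 0, 2.0]]}}

```text
time: 14.7
position: [0.6725, -0.062, 0.2036]
tool_rot: [-0.049, 1.571, 0.05]
ft_force: [-3.3, 1.5, -2.5]
grip_width: 0.309
```

```bash
python3 -c "
from h import *
s=rep()
"
```

```text
t 14.7 pos [ 0.6725 -0.062   0.2036] R 0.1759 phi 0.0612 toolphi 0.0626 Frad -1.68 Ftan -3.22 Fz -2.49 grip 26.89 tilt [-0.001  0.001 -1.   ]
```

Emit:
{"name": "jog_arm", "arguments": {"targets": [[-0.08, 0, 0, 0, 0, 0.025, 2.0], [-0.08, 0, 0, 0, 0, 0.025, 2.0], [-0.08, 0, 0, 0, 0, 0.025, 2.0], [-0.08, 0, 0, 0, 0, 0.025, 2.0], [0, 0, 0, 0, 0, 0, 2.0], [0, 0, 0, 0, 0, 0, 2.0]]}}

```text
time: 15.45
position: [0.6731, -0.0621, 0.2036]
tool_rot: [-0.053, 1.572, 0.054]
ft_force: [-5.7, 1.9, -2.1]
grip_width: 0.309
```

```bash
python3 -c "
from h import *
s=rep()
"
```

```text
t 15.45 pos [ 0.6731 -0.0621  0.2036] R 0.1759 phi 0.064 toolphi 0.068 Frad -2.29 Ftan -5.55 Fz -2.05 grip 26.89 tilt [-0.002  0.001 -1.   ]
```

Emit:
{"name": "jog_arm", "arguments": {"targets": [[0, 0, 0, 0, 0.01, 0.025, 2.0], [0, 0, 0, 0, 0.01, 0.025, 2.0], [0, 0, 0, 0, 0.01, 0.025, 2.0], [0, 0, 0, 0, 0.01, 0.025, 2.0], [0, 0, 0, 0, 0, 0.025, 2.0], [0, 0, 0, 0, 0, 0.025, 2.0], [0, 0, 0, 0, 0, 0, 2.0], [0, 0, 0, 0, 0, 0, 2.0]]}}

```text
time: 16.45
position: [0.6736, -0.062, 0.2035]
tool_rot: [-0.053, 1.574, 0.054]
ft_force: [-8.6, 0.7, -0.6]
grip_width: 0.304
```

```bash
python3 -c "
from h import *
s=rep()
"
```

```text
t 16.45 pos [ 0.6736 -0.062   0.2035] R 0.1759 phi 0.0668 toolphi 0.0676 Frad -1.31 Ftan -8.53 Fz -0.60 grip 26.4 tilt [-0.004  0.    -1.   ]
```

Emit:
{"name": "jog_arm", "arguments": {"targets": [[0, 0, 0, 0, 0, 0.025, 2.0], [0, 0, 0, 0, 0, 0.025, 2.0], [0, 0, 0, 0, 0, 0.025, 2.0], [0, 0, 0, 0, 0, 0.025, 2.0], [0, 0, 0, 0, 0, 0.025, 2.0], [0, 0, 0, 0, 0, 0, 2.0], [0, 0, 0, 0, 0, 0, 2.0]]}}

```text
time: 17.32
position: [0.674, -0.062, 0.2034]
tool_rot: [-0.053, 1.576, 0.054]
ft_force: [-11.1, 1.4, -0.3]
grip_width: 0.306
```

```bash
python3 -c "
from h import *
s=rep()
p,d=get_image('scene');cv2.imwrite('pics/s6.png',cv2.resize(p[270:330,270:370],None,fx=8,fy=8,interpolation=cv2.INTER_CUBIC)[:,:,::-1])
"
```

```text
t 17.325 pos [ 0.674  -0.062   0.2034] R 0.1759 phi 0.0693 toolphi 0.0676 Frad -2.12 Ftan -11.00 Fz -0.25 grip 26.64 tilt [-0.006  0.001 -1.   ]
```

View pics/s6.png

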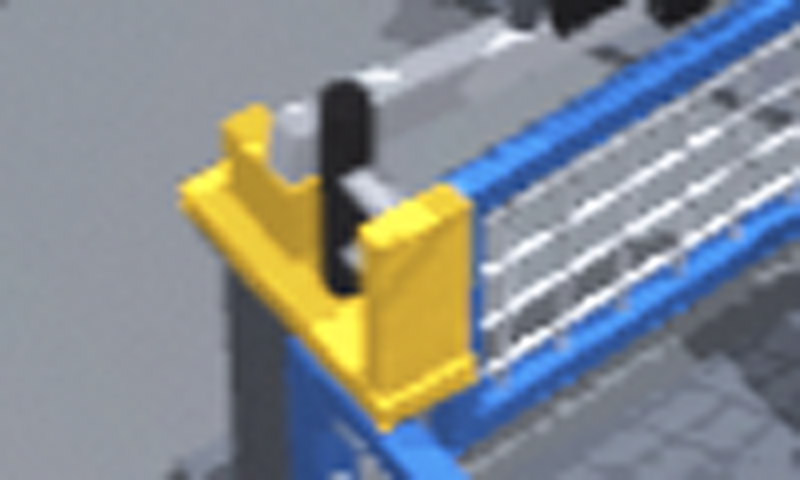

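Emit:
{"name": "jog_arm", "arguments": {"targets": [[0, 0, 0, 0, 0, 0.02, 2.0], [0, 0, 0, 0, 0, 0.02, 2.0], [0, 0, 0, 0.19, -0.08, 0, 2.0], [0, 0, 0, 0.18, -0.08, 0, 2.0], [0, 0, 0, 0.19, -0.08, 0, 2.0], [0, 0, 0, 0.18, -0.07, 0, 2.0], [0, 0, 0, 0, 0, 0, 2.0], [0, 0, 0, 0, 0, 0, 2.0]]}}

```text
time: 18.38
position: [0.6744, -0.0651, 0.1959]
tool_rot: [-0.052, 1.577, 0.054]
ft_force: [-11.0, 1.9, 0.7]
grip_width: 0.305
```

```bash
python3 -c "
from h import *
s=rep()
"
```

```text
t 18.375 pos [ 0.6744 -0.0651  0.1959] R 0.179 phi 0.0704 toolphi 0.0675 Frad -2.67 Ftan -10.81 Fz 0.74 grip 26.51 tilt [-0.007  0.001 -1.   ]
```

Emit:
{"name": "jog_arm", "arguments": {"targets": [[0, 0, 0, 0.15, -0.06, 0, 2.0], [0, 0, 0, 0.15, -0.06, 0, 2.0], [0, 0, 0, 0.15, -0.06, 0, 2.0], [0, 0, 0, 0, 0, 0, 2.0]]}}

```text
time: 18.88
position: [0.6746, -0.0666, 0.1915]
tool_rot: [-0.052, 1.577, 0.054]
ft_force: [-11.7, 1.4, 0.4]
grip_width: 0.308
```

```bash
python3 -c "
from h import *
s=rep()
p,d=get_image('scene');cv2.imwrite('pics/s7.png',cv2.resize(p[270:330,270:370],None,fx=8,fy=8,interpolation=cv2.INTER_CUBIC)[:,:,::-1])
"
```

```text
t 18.875 pos [ 0.6746 -0.0666  0.1915] R 0.1806 phi 0.0707 toolphi 0.0677 Frad -2.25 Ftan -11.55 Fz 0.45 grip 26.75 tilt [-0.006  0.001 -1.   ]
```

View pics/s7.png

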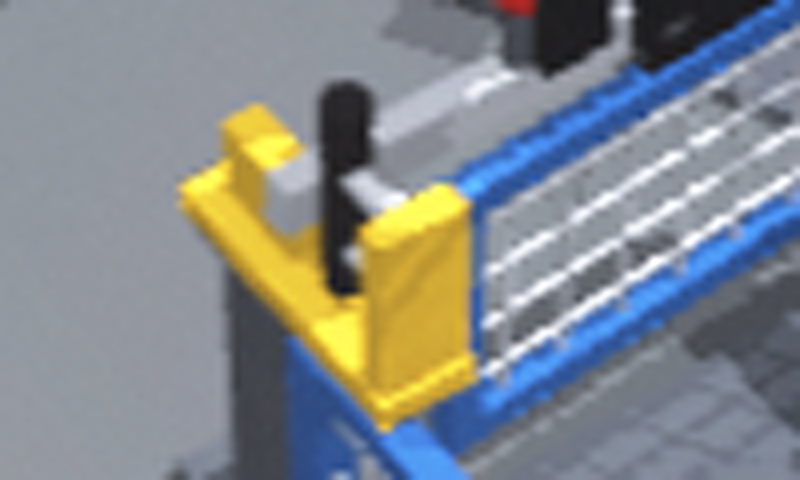

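Emit:
{"name": "jog_arm", "arguments": {"targets": [[0, 0, 0, 0.15, -0.05, 0, 2.0], [0, 0, 0, 0.15, -0.05, 0, 2.0], [0, 0, 0, 0, 0, 0, 2.0]]}}

```text
time: 19.3
position: [0.6747, -0.0676, 0.1885]
tool_rot: [-0.052, 1.576, 0.054]
ft_force: [-10.3, 1.4, 0.8]
grip_width: 0.305
```

```bash
python3 -c "
from h import *
s=rep()
p,d=get_image('scene');cv2.imwrite('pics/s8.png',cv2.resize(p[270:330,270:370],None,fx=8,fy=8,interpolation=cv2.INTER_CUBIC)[:,:,::-1])
"
```

```text
t 19.3 pos [ 0.6747 -0.0676  0.1885] R 0.1816 phi 0.0708 toolphi 0.0676 Frad -2.09 Ftan -10.14 Fz 0.80 grip 26.51 tilt [-0.006  0.001 -1.   ]
```

View pics/s8.png

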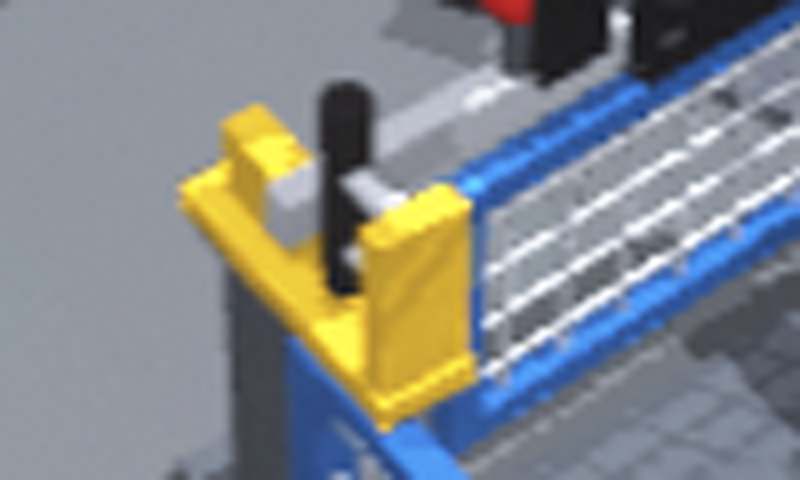

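The bar is going down behind the lip, with its nose at (290,205) dropping and no upward force. Continuing.

Emit:
{"name": "jog_arm", "arguments": {"targets": [[0, 0, 0, 0.15, -0.05, 0, 2.0], [0, 0, 0, 0.15, -0.05, 0, 2.0], [0, 0, 0, 0.15, -0.04, 0, 2.0], [0, 0, 0, 0.12, -0.04, 0, 2.0], [0, 0, 0, 0.1, -0.03, 0, 2.0], [0, 0, 0, 0, 0, 0, 2.0]]}}

```text
time: 20.1
position: [0.6748, -0.0695, 0.1819]
tool_rot: [-0.052, 1.576, 0.054]
ft_force: [-10.5, 1.9, 1.7]
grip_width: 0.311
```

```bash
python3 -c "
from h import *
s=rep()
p,d=get_image('scene');cv2.imwrite('pics/s9.png',cv2.resize(p[270:330,270:370],None,fx=8,fy=8,interpolation=cv2.INTER_CUBIC)[:,:,::-1])
"
```

```text
t 20.1 pos [ 0.6748 -0.0695  0.1819] R 0.1835 phi 0.0709 toolphi 0.0678 Frad -2.65 Ftan -10.34 Fz 1.69 grip 27.02 tilt [-0.006  0.001 -1.   ]
```

View pics/s9.png

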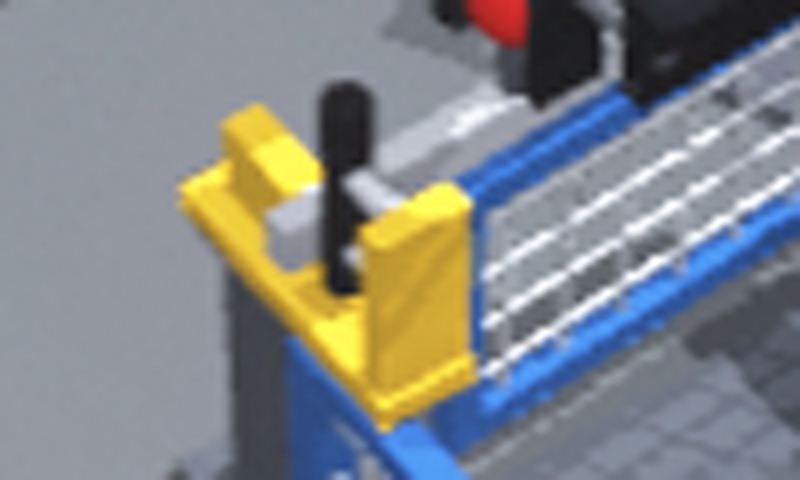

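Emit:
{"name": "jog_arm", "arguments": {"targets": [[0, 0, 0, 0.08, -0.03, 0, 2.0], [0, 0, 0, 0.08, -0.02, 0, 2.0], [0, 0, 0, 0, 0, 0, 2.0], [0, 0, 0, 0, 0, 0, 2.0]]}}

```text
time: 20.65
position: [0.6749, -0.0698, 0.181]
tool_rot: [-0.052, 1.576, 0.055]
ft_force: [-12.5, 2.1, 3.7]
grip_width: 0.306
```

```bash
python3 -c "
from h import *
s=rep()
"
```

```text
t 20.65 pos [ 0.6749 -0.0698  0.181 ] R 0.1837 phi 0.0715 toolphi 0.068 Frad -2.97 Ftan -12.36 Fz 3.70 grip 26.59 tilt [-0.006  0.002 -1.   ]
```

Emit:
{"name": "jog_arm", "arguments": {"targets": [[0, 0, 0, 0.06, -0.01, 0, 2.0], [0, 0, 0, 0.06, 0, 0, 2.0], [0, 0, 0, 0, 0, 0, 2.0], [0, 0, 0, 0, 0, 0, 2.0]]}}

```text
time: 21.15
position: [0.6752, -0.0697, 0.1809]
tool_rot: [-0.052, 1.575, 0.055]
ft_force: [-14.0, 3.1, 8.0]
grip_width: 0.308
```

```bash
python3 -c "
from h import *
s=rep()
"
```

```text
t 21.15 pos [ 0.6752 -0.0697  0.1809] R 0.1837 phi 0.0728 toolphi 0.0682 Frad -4.10 Ftan -13.75 Fz 7.99 grip 26.77 tilt [-0.005  0.002 -1.   ]
```

Emit:
{"name": "jog_arm", "arguments": {"targets": [[0, 0, 0, -0.04, 0, -0.05, 2.0], [0, 0, 0, 0, 0, -0.05, 2.0], [0, 0, 0, 0, 0, -0.05, 2.0], [0, 0, 0, 0, 0, -0.05, 2.0], [0, 0, 0, 0, 0, -0.05, 2.0], [0, 0, 0, 0, 0, 0, 2.0], [0, 0, 0, 0, 0, 0, 2.0]]}}

```text
time: 22.02
position: [0.6745, -0.0698, 0.1811]
tool_rot: [-0.053, 1.571, 0.055]
ft_force: [-7.3, 2.3, 3.5]
grip_width: 0.302
```

```bash
python3 -c "
from h import *
s=rep()
"
```

```text
t 22.025 pos [ 0.6745 -0.0698  0.1811] R 0.1837 phi 0.0693 toolphi 0.0685 Frad -2.78 Ftan -7.17 Fz 3.48 grip 26.3 tilt [-0.001  0.002 -1.   ]
```

Emit:
{"name": "jog_arm", "arguments": {"targets": [[0, 0, 0, 0, 0.02, -0.05, 2.0], [0, 0, 0, 0, 0.02, -0.05, 2.0], [0, 0, 0, 0, 0, -0.05, 2.0], [0, 0, 0, 0, 0, -0.04, 2.0], [0, 0, 0, 0, 0, 0, 2.0], [0, 0, 0, 0, 0, 0, 2.0]]}}

```text
time: 22.78
position: [0.674, -0.0698, 0.181]
tool_rot: [-0.053, 1.568, 0.054]
ft_force: [-2.9, 2.4, 6.4]
grip_width: 0.31
```

```bash
python3 -c "
from h import *
s=rep()
p,d=get_image('scene');cv2.imwrite('pics/s10.png',cv2.resize(p[270:330,270:370],None,fx=8,fy=8,interpolation=cv2.INTER_CUBIC)[:,:,::-1])
"
```

```text
t 22.775 pos [ 0.674  -0.0698  0.181 ] R 0.1837 phi 0.0664 toolphi 0.0685 Frad -2.57 Ftan -2.73 Fz 6.37 grip 26.95 tilt [ 0.002  0.001 -1.   ]
```

View pics/s10.png

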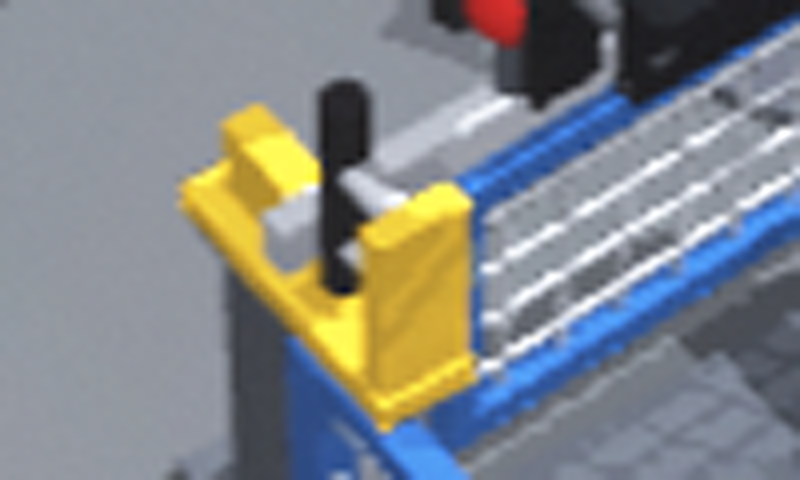

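Emit:
{"name": "jog_arm", "arguments": {"targets": [[0, 0, 0, 0, 0.02, -0.03, 2.0], [0, 0, 0, 0, 0.02, -0.03, 2.0], [0, 0, 0, 0, 0, 0, 2.0], [0, 0, 0, 0, 0, 0, 2.0]]}}

```text
time: 23.32
position: [0.6739, -0.0698, 0.181]
tool_rot: [-0.054, 1.566, 0.053]
ft_force: [-1.3, 2.0, 6.6]
grip_width: 0.31
```

```bash
python3 -c "
from h import *
s=rep()
"
```

```text
t 23.325 pos [ 0.6739 -0.0698  0.181 ] R 0.1837 phi 0.0659 toolphi 0.0682 Frad -2.06 Ftan -1.12 Fz 6.56 grip 26.95 tilt [ 0.004 -0.    -1.   ]
```

Pressing load is gone and the gate stays put. Opening the jaws slowly, then rising.

Emit:
{"name": "jog_arm", "arguments": {"targets": [[0, 0, 0, 0, 0, 0, 3.0], [0, 0, 0, 0, 0, 0, 3.5], [0, 0, 0, 0, 0, 0, 4.5], [0, 0, 0, 0, 0, 0, 6], [0, 0, 0, 0, 0, 0, 7], [0, 0, 0, 0, 0, 0, 7], [0, 0, 0, 0, 0, 0, 7]]}}

```text
time: 24.2
position: [0.6725, -0.0699, 0.1798]
tool_rot: [-0.053, 1.57, 0.053]
ft_force: [0.4, -0.1, -0.2]
grip_width: 0.788
```

```bash
python3 -c "
from h import *
s=rep()
p,d=get_image('wrist');cv2.imwrite('pics/w11.png',p[:,:,::-1])
"
```

```text
t 24.2 pos [ 0.6725 -0.0699  0.1798] R 0.1837 phi 0.0584 toolphi 0.068 Frad 0.10 Ftan 0.36 Fz -0.25 grip 68.55 tilt [ 0.  0. -1.]
```

View pics/w11.png

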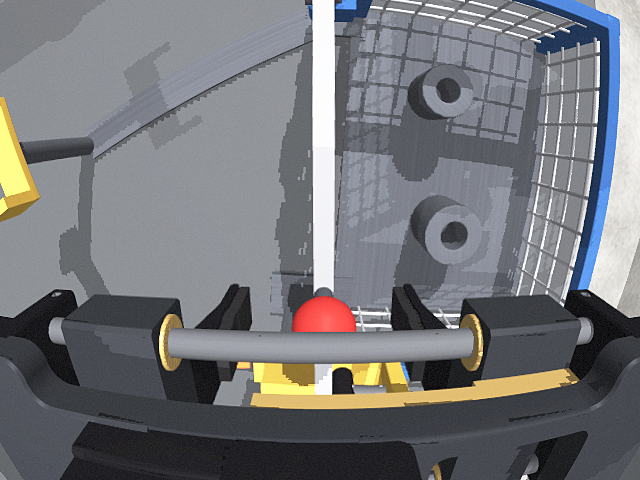

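The jaws are clear of the knob on both sides (knob at (323,318)). Rising now.

Emit:
{"name": "jog_arm", "arguments": {"targets": [[0, 0, 0, -1.5, 0, 0, 7], [0, 0, 0, -3, 0, 0, 7], [0, 0, 0, -4, 0, 0, 7], [0, 0, 0, -5, 0, 0, 7], [0, 0, 0, -5, 2, 0, 7], [0, 0, 0, 0, 3, -4, 7], [0, 0, 0, 0, 3, -5, 7], [0, 0, 0, 0, 3, -5, 7], [0, 0, 0, 0, 0, 0, 7], [0, 0, 0, 0, 0, 0, 7]]}}

```text
time: 25.5
position: [0.5258, 0.0299, 0.3661]
tool_rot: [-0.053, 1.568, 0.054]
ft_force: [-0.2, -0.0, 0.3]
grip_width: 0.8
```

```bash
python3 - <<'E'
from h import *
s=rep()
p,d=get_image('scene');cv2.imwrite('pics/s12.png',cv2.resize(p[190:390,190:440],None,fx=3.2,fy=3,interpolation=cv2.INTER_CUBIC)[:,:,::-1])
q,d2=get_image('top');cv2.imwrite('pics/t12.png',q[:,:,::-1])
P=pts('scene',d)
hsv=cv2.cvtColor(p,cv2.COLOR_RGB2HSV).astype(int);H,S=hsv[...,0],hsv[...,1]
red=(d>0)&((H<6)|(H>174))&(S>150)&(P[...,2]>.1)&(P[...,2]<.25)&(P[...,0]>.5)&(P[...,0]<.8)&(abs(P[...,1])<.2)
from scipy.optimize import least_squares
Q=P[red];f=least_squares(lambda x:np.linalg.norm(Q-x,axis=1)-.014,Q.mean(0)-[0,0,.01],loss='soft_l1',f_scale=.002);print("knob",len(Q),f.x.round(4),"start scene read .4953 .0308 .1811")
E
```

```text
t 25.5 pos [0.5258 0.0299 0.3661] R 0.1597 phi -1.0196 toolphi 0.0677 Frad 0.20 Ftan -0.11 Fz 0.28 grip 69.58 tilt [ 0.003  0.001 -1.   ]
knob 130 [ 0.6738 -0.0712  0.1816] start scene read .4953 .0308 .1811
```

View pics/s12.png

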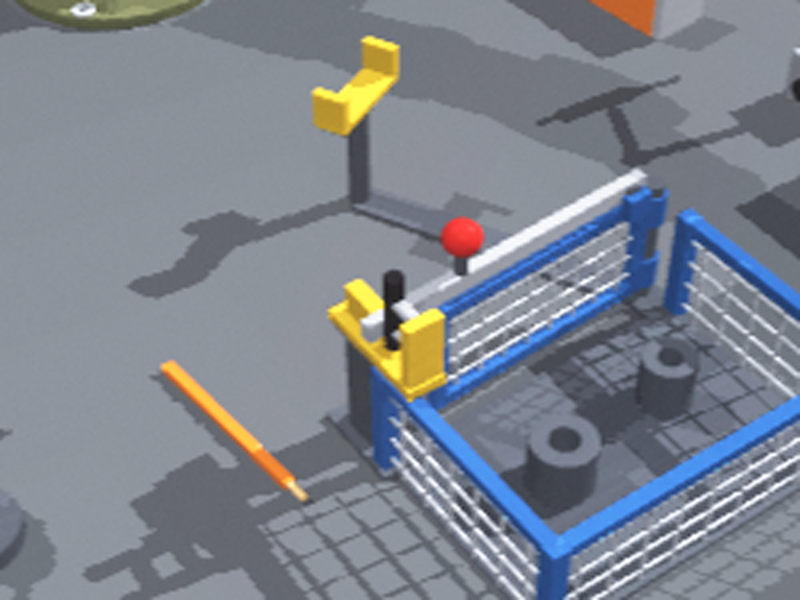

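View pics/t12.png

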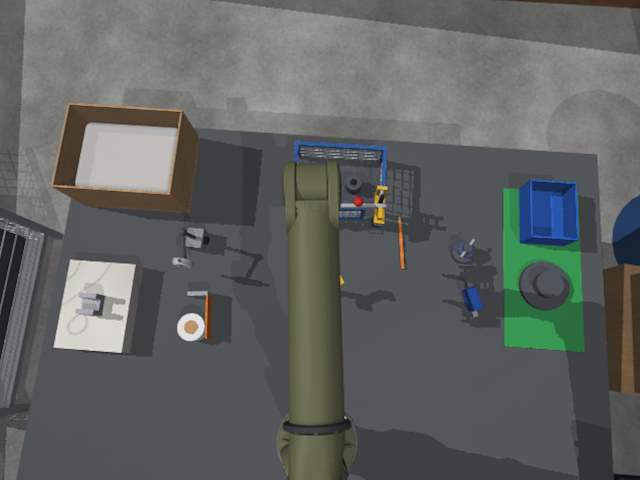

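The bar lies level between lip and buffer, with the knob at the height it had when level at the start. The gate is shut, the arm is clear, and the other objects have not moved. Handing in.

```bash
python3 -c "
from bench import *
print(close_job())"
```

```text
the job is handed in; nothing more can be done
None
```

The gate is shut and latched, and the job is handed in at about 25.6 s of the 67 s allowed. I lifted the bar about 0.15 rad over the hold-open lug and swung the gate shut with it raised. I then pressed slowly against the buffer, let the bar down behind the lip until it stopped, eased off, let go and moved clear.

**Last checks:**
- **Bar home:** after release the scene camera puts the knob at 181.6 mm, against 181.1 mm at the start with the bar level. That is about 0.003 rad at most.
- **Latched:** the pictures show the bar between lip and buffer, with the gate shut.
- **Robot clear:** wrist force was near zero once the jaws opened.
- **Other objects:** those visible in the last scene and top pictures look unmoved. I did not measure their positions.

**Force on the catch:** there is no direct reading. The highest push at the knob was about 14 N, just after the bar came home, which I work out as roughly 9 N on the buffer, below the 13 N limit. This assumes the nominal hinge friction.

**Disagreements:**
- The two fixed cameras differed by about 6 mm in y on the knob, so I took it from the wrist camera and confirmed it when the jaws closed.
- The knob pulled or pushed along the bar with up to 6 N during the swing, because my hinge estimate was about 1 mm off. I corrected for that on the way.

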